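# Sort the stray handful on the pantry worktop

### The arm

A 6-joint arm with a two-finger parallel gripper is mounted at the origin on a cart in front of the work surface, level with it; the furniture and walls round the work are solid. World frame = base frame: x ahead of the robot, y to its left, z up, the work surface at z = 0. Lengths are in mm, angles in rad, forces in N, time in s.
With the tool pointing down it reaches from about 350 to 875 mm from the base axis. Payload 4.2 kg.
Tool frame: the origin (TCP) lies between the finger pads; the fingertips stand 25 mm ahead of it and the grasp point (between the pads) lies 6 mm ahead of it; z points along the fingers, y is the line along which they close (so a half turn about z gives the same grasp; the last joint's range is limited). The gripper opens to 85 mm and grips with 20 to 120 N. Pads are 22 mm wide; open, the fingers measure 114 mm over their backs; the gripper's body (76 mm by 85 mm) begins 54 mm behind the grasp point. The pads swing forward as they close: fully open they stand 13 mm farther back than shut.
Start: joints at [1.606, 0.385, 0.008, 0, -1.194, -0.259], TCP at [138.679, 609.399, 256.312] pointing down, gripper open.
Joint ranges: [-3.14, 3.14], [-1.21, 2.06], [-1.07, 1.41], [-3.16, 2.05], [-2.99, -0.16], [-3.1, 3.1]. Speed limits (rad/s): [2.79, 2.79, 3.14, 3.14, 3.14, 3.14].

### API

Orientations are given as a unit quaternion [x, y, z, w].
In Python, from bench import read_state, imaging, workorder, nets gives the robot as it stands.
- The arm moves only by the tool apply_moves, never from a script. Its argument "rows" is a list of rows, each an object with "hand": the opening, from -1 (shut) to 1 (fully open); "delta_pos": the shift along the tool's x, y, z in mm, a list of three; "yaw": the turn about the tool's z in rad. A call has 1 to 12 rows; each row is the pose to reach, as a shift and turn from the pose commanded when the call began, along the tool's axes at that moment; what a row does not reach only later rows make up. A row lasts 1/12 s, in which the tool goes at most 41.7 mm and 7.16 degrees, less where a joint would pass 70% of its speed; a pose out of reach is approached as far as the arm can. A call with a gripper value outside its range is refused whole. The fingers move at their own pace and stop on an object; the grip force is fixed at half the most. Time passes only in rows, so rows that repeat a pose let the fingers close. It gives the time, the measured TCP pose, the force, the opening and the grip force at its end, in the units of the state.
- read_state(): the state, without advancing time (a new reading comes with each control period).
- imaging.get_image(name): name is "scene" or "top"; returns a dict with "pixels" (400x640x3 uint8, red, green, blue), "fx", "fy", "cx", "cy" (pixels), "xyz" and "rotation" of the camera in the world. Camera axes: x right, y down, z forward; pixel columns grow to the right and rows downward; lengths in mm; the calibration is good to about 2 mm. A picture is of the moment at which its call begins. There is no depth.
- workorder.job_done(): hands the job in; it is judged then, once.
Trained networks look in the newest picture that a camera, given by its name, has taken for a name from the list of things; names that differ only in an ending like _2 or _b are one class to them, and where a whole thing is asked for, a point or a joint stands for the part that bears it (a point fixed in the world has none). Each returns a list of dicts, best first, with "score" (0 to 1); they miss things now and then, are a little off and sometimes report something else, mostly with a low value. They report only what shows in the picture. A call takes as long as a camera call.
- nets.find_in(camera, query): "location" ([row, column] in pixels, amid what is visible of it).
- nets.pinpoint(camera, query): "location" ([row, column] in pixels: a listed point, or the origin of a listed thing).
The state is a dict: "clock": time; "joints": joint angles; "joint_vel": joint speeds; "joint_efforts": joint torques, N m; "position": TCP position; "ee_rot": TCP orientation; "contact_force": force on the tool from outside, world axes, zero at the start; "wrist_torque": the same for the moment, N m; "gripper_width": finger opening in mm; "grasp_force": force on a finger pad.
Only numpy, scipy, OpenCV 4.12 (cv2) and the standard library are available. Lean on these libraries where they do the work, as an engineer would, in place of code of your own. Each camera call takes 0.05 s, during which the arm holds its last target. There are 200 camera calls.

### The job

Clear the stray things off the front of the worktop by kind: lay the two teaspoons in the wooden cutlery tray, lay the white pen and the teal marker in the black pen tray, and post the used battery through the opening of the green battery box. In each tray put one piece in each of the two bays, flat on the bottom and lengthwise, spoons bowl up; lay them down rather than dropping them in, and leave the sink strainer and the coffee jar where they are.

Things in the scene. Friction and masses are not known exactly. Their poses are not given: they have to be found in the camera images.
- teaspoon_a: steel teaspoon lying bowl up, 139 x 30 x 10 mm. Origin: centre of its underside. x runs along its length towards the bowl, z up. Over its middle (within 25 mm of the origin) the handle arches clear of the surface: 9 mm wide, from 5 to 9.5 mm above it; grip it there. teaspoon_b is alike.
- teaspoon_b: second steel teaspoon, the same as teaspoon_a in shape and frame
- pen: slim white ballpoint pen, 145 mm long, 11 mm wide, 9 mm high, lying. Origin: centre of its underside. y runs along its length, z up.
- marker_pen: teal marker pen on the white worktop (not the one on the lower wooden cabinet at the left), 127 mm long, 12 mm wide, 12 mm high, lying. Origin: centre of its underside. x runs along its length, z up.
- battery: red and white cylindrical battery cell lying on its side, 50 mm long, 16 mm thick; it can roll. Origin: at the middle of its length, on its underside at the start (8 mm from the axis). y runs along its length.
- cutlery_tray: open tray of light wood for cutlery, fixed, 166 x 126 mm, 26 mm high; walls and floor 5 mm thick (floor top 5 mm above the worktop). x runs along its long side, y across, z up; origin: centre of its underside. A low rib along x at y = 0, 5 mm wide and 4 mm above the floor, parts it into two bays, each 156 mm long and 55 mm wide, centred at y = +30 and -30 mm.
- pen_tray: open black plastic pen tray, fixed, 174 x 126 mm, 20 mm high; walls and floor 5 mm thick (floor top 5 mm above the worktop). x runs along its long side, y across, z up; origin: centre of its underside. A low rib along x at y = 0, 5 mm wide and 4 mm above the floor, parts it into two bays, each 164 mm long and 55 mm wide, centred at y = +30 and -30 mm.
- battery_box: green box with a white top for used batteries, fixed, hollow, 92 x 66 mm, 50 mm high, walls, floor and top 3 mm. Origin: centre of its underside; x runs along its long side, z up. In the middle of the top is a black-rimmed oblong opening, 68 mm along x by 34 mm along y: a battery held level and lengthwise over it falls in when let go; the fingers need not enter.
- sink_strainer: round steel sink strainer, 77 mm across, 20 mm high with its centre pin, loose among the things; to be left where it is. Origin: centre of its underside.
- coffee_jar: glass coffee jar with a red lid, 60 mm across, 100 mm high, standing at the back; to be left where it is. Origin: centre of its underside.

How it is judged (in metres and radians):
At the end, for the whole second after the job is handed in: Teaspoons in the wooden tray, pen and marker in the black tray: in each tray one piece per bay (origin 10 to 46 mm either side of the rib), lengthwise within 0.2 rad, level within 0.1 rad, on the floor, spoons bowl up; battery inside its box; all at rest (x of teaspoon_a in the frame of cutlery_tray between -0.012 and 0.012 m and z of teaspoon_a in the frame of cutlery_tray between 0.002 and 0.014 m and angle between the x axis of each of teaspoon_a, teaspoon_b and the x axis of cutlery_tray, either way round below 0.2 rad and angle between teaspoon_a's own x axis and vertical between 1.47 and 1.67 rad and linear speed of each of teaspoon_a, teaspoon_b, pen, marker_pen, battery below 0.02 m/s and x of teaspoon_b in the frame of cutlery_tray between -0.012 and 0.012 m and z of teaspoon_b in the frame of cutlery_tray between 0.002 and 0.014 m and angle between teaspoon_b's own x axis and vertical between 1.47 and 1.67 rad and ((y of teaspoon_a in the frame of cutlery_tray between 0.01 and 0.046 m and y of teaspoon_b in the frame of cutlery_tray between -0.046 and -0.01 m) or (y of teaspoon_b in the frame of cutlery_tray between 0.01 and 0.046 m and y of teaspoon_a in the frame of cutlery_tray between -0.046 and -0.01 m)) and angle between each of teaspoon_a, teaspoon_b's own z axis and vertical below 0.3 rad and x of pen in the frame of pen_tray between -0.022 and 0.022 m and z of pen in the frame of pen_tray between 0.002 and 0.02 m and angle between the y axis of pen and the x axis of pen_tray, either way round below 0.2 rad and angle between pen's own y axis and vertical between 1.47 and 1.67 rad and x of marker_pen in the frame of pen_tray between -0.022 and 0.022 m and z of marker_pen in the frame of pen_tray between 0.002 and 0.02 m and angle between the x axis of marker_pen and the x axis of pen_tray, either way round below 0.2 rad and angle between marker_pen's own x axis and vertical between 1.47 and 1.67 rad and ((y of pen in the frame of pen_tray between 0.01 and 0.046 m and y of marker_pen in the frame of pen_tray between -0.046 and -0.01 m) or (y of marker_pen in the frame of pen_tray between 0.01 and 0.046 m and y of pen in the frame of pen_tray between -0.046 and -0.01 m)) and x of battery in the frame of battery_box between -0.043 and 0.043 m and y of battery in the frame of battery_box between -0.031 and 0.031 m and z of battery in the frame of battery_box between 0 and 0.024 m); the robot touches nothing.
It fails at once if the sink strainer is shifted by more than 30 mm (distance of sink_strainer from where it was at the start of the episode above 0.03 m).
It fails at once if the coffee jar is shifted by more than 30 mm (distance of coffee_jar from where it was at the start of the episode above 0.03 m).
It fails at once if a teaspoon, the pen or the marker is dropped: in the air over 60 mm above the worktop, touching nothing ((height (world z) of teaspoon_a above 0.06 m and contact force between teaspoon_a and anything else below 0.01 N) or (height (world z) of teaspoon_b above 0.06 m and contact force between teaspoon_b and anything else below 0.01 N) or (height (world z) of pen above 0.06 m and contact force between pen and anything else below 0.01 N) or (height (world z) of marker_pen above 0.06 m and contact force between marker_pen and anything else below 0.01 N)).
It also fails if it takes over 115 s, if anything falls off the work surface, if the arm or the gripper's body presses on something with over 40 N, if the wrist force passes 120 N, or if a joint passes its speed limit or range.

## Working session

There is one attempt and no reset: what is moved stays moved. The work goes in short steps, Python scripts to look and compute and a tool call to move; the robot and the scene stay as the last step left them, time stands still between calls to the robot, and variables do not carry over. Pictures are saved under pics/ and viewed, at most 14 in all, crops included, and the job is handed in when it is done.

Besides the shell and the picture viewer there is one more tool, called after "Emit:" in YAML: its name, and indented under it one key for each argument. apply_moves: Moves the arm, as the interface text tells. Its arguments: {"type":"object","properties":{"rows":{"type":"array"}},"required":["rows"]}

```bash
mkdir -p pics; cat > h.py <<'E'
import numpy as np,cv2
from bench import read_state, imaging, workorder, nets
def ray(im,rc):
    r,c=rc; d=np.array(im["rotation"]).reshape(3,3)@np.array([(c-im["cx"])/im["fx"],(r-im["cy"])/im["fy"],1]); return np.array(im["xyz"]),d
def onz(im,rc,z=0):
    o,d=ray(im,rc); return o+d*(z-o[2])/d[2]
def tri(i1,p1,i2,p2):
    o1,d1=ray(i1,p1);o2,d2=ray(i2,p2);d1/=np.linalg.norm(d1);d2/=np.linalg.norm(d2)
    A=np.stack([d1,-d2],1);s=np.linalg.lstsq(A,o2-o1,rcond=None)[0]
    a=o1+s[0]*d1;b=o2+s[1]*d2;return (a+b)/2,np.linalg.norm(a-b)
def save(im,n): cv2.imwrite("pics/"+n,im["pixels"][:,:,::-1])
E
python3 - <<'E'
from h import *
np.set_printoptions(precision=1,suppress=True)
I={}
for n in("scene","top"):
    I[n]=imaging.get_image(n);save(I[n],n+"0.png");print(n,I[n]["fx"],I[n]["xyz"],np.array(I[n]["rotation"]).round(3).tolist())
for q in "teaspoon_a pen marker_pen battery cutlery_tray pen_tray battery_box sink_strainer coffee_jar".split():
    R={n:nets.pinpoint(n,q) for n in I}
    for n in I:
        for r in R[n][:4]: print(q,n,round(r["score"],2),np.array(r["location"]),onz(I[n],r["location"]))
    if R["scene"] and R["top"]: print("  tri",*tri(I["scene"],R["scene"][0]["location"],I["top"],R["top"][0]["location"]))
s=read_state();print(s)
E
```

```text
scene 370.4369568705691 [  85.3 -619.2  488.1] [0.815, -0.308, 0.186, -0.454]
top 501.84935422469977 [ 512.5  -85.4 1141.4] [-0.704, 0.71, -0.028, 0.021]Traceback (most recent call last):
  File "<stdin>", line 9, in <module>
  File "h.py", line 6, in onz
    o,d=ray(im,rc); return o+d*(z-o[2])/d[2]
        ~~~^^^^^^^
  File "h.py", line 4, in ray
    r,c=rc; d=np.array(im["rotation"]).reshape(3,3)@np.array([(c-im["cx"])/im["fx"],(r-im["cy"])/im["fy"],1]); return np.array(im["xyz"]),d
              ~~~~~~~~~~~~~~~~~~~~~~~~~~~~~~~~^^^^^
ValueError: cannot reshape array of size 4 into shape (3,3)
```

```bash
sed -i 's/np.array(im\["rotation"\]).reshape(3,3)@/Rot.from_quat(im["rotation"]).as_matrix()@/; 1a from scipy.spatial.transform import Rotation as Rot' h.py
python3 - <<'E'
from h import *
np.set_printoptions(precision=1,suppress=True)
I={}
for n in("scene","top"):
    I[n]=imaging.get_image(n);save(I[n],n+"0.png")
for q in "teaspoon_a pen marker_pen battery cutlery_tray pen_tray battery_box sink_strainer coffee_jar".split():
    R={n:nets.pinpoint(n,q) for n in I}
    for n in I:
        for r in R[n][:4]: print(q,n,round(r["score"],2),np.array(r["location"]),onz(I[n],r["location"]))
    if R["scene"] and R["top"]: print("  tri",*tri(I["scene"],R["scene"][0]["location"],I["top"],R["top"][0]["location"]))
s=read_state();print(s)
E
```

```text
teaspoon_a scene 0.73 [245.1 266.1] [431.  -86.5   0. ]
teaspoon_a scene 0.44 [196.5 211.8] [442.4 170.7   0. ]
teaspoon_a top 0.97 [279.9 307.9] [428.5 -82.9   0. ]
teaspoon_a top 0.78 [274.9 200.3] [442.  159.6   0. ]
  tri [430.1 -84.1  -1. ] 4.082885023320783
pen scene 0.83 [314.9 355.6] [ 435.1 -342.6   -0. ]
pen scene 0.38 [228.9 336. ] [ 586.6 -140.    -0. ]
pen top 0.82 [274.9 427.5] [ 437.2 -353.7    0. ]
  tri [ 434.4 -348.9    6.1] 9.184829380751822
marker_pen scene 0.66 [228.8 244.4] [428.4  -5.9  -0. ]
battery scene 0.61 [249.1 266.4] [423.6 -98.    0. ]
battery scene 0.57 [265.9 291.1] [ 429.9 -173.1    0. ]
battery top 0.71 [279.3 352.2] [ 428.9 -183.     0. ]
  tri [ 411.1 -164.6   48.7] 51.425909467657746
cutlery_tray scene 0.73 [192.  278.4] [588.1  80.2   0. ]
cutlery_tray top 0.88 [216.3 237.2] [573.6  76.7   0. ]
  tri [577.   72.8   7.4] 9.390360754861007
pen_tray scene 0.66 [229.1 335.8] [ 585.7 -140.3    0. ]
pen_tray top 0.86 [214.9 327.2] [ 575.1 -128.1    0. ]
pen_tray top 0.17 [275.6 423.1] [ 435.7 -343.7    0. ]
  tri [ 581.  -133.7   -1.6] 16.09079160776
[... 197 characters left out ...]
3. 227.] [432.1  76.9   0. ]
sink_strainer top 0.62 [284.4 233. ] [420.1  85.9   0. ]
  tri [426.4  81.8   0.3] 14.804208880105856
coffee_jar scene 0.85 [167.3 310.8] [753.3 138.9   0. ]
coffee_jar top 0.98 [144.1 208.6] [740.2 142.5   0. ]
  tri [744.2 137.9   3.1] 12.246745701954383
{'clock': 1.2, 'joints': array([ 1.6,  0.4,  0. ,  0. , -1.2, -0.3]), 'joint_vel': array([ 0., -0., -0.,  0.,  0.,  0.]), 'joint_efforts': array([ -0. , -39.2,  18.9,   4.2,  -0. ,  -0. ]), 'position': array([138.7, 609.4, 256.3]), 'ee_rot': array([ 1. , -0.1,  0. , -0. ]), 'contact_force': array([-0.7, -0.2,  0.3]), 'wrist_torque': array([-0., -0., -0.]), 'grasp_force': 0.0, 'gripper_width': 85.55467338134184}
```

View pics/top0.png

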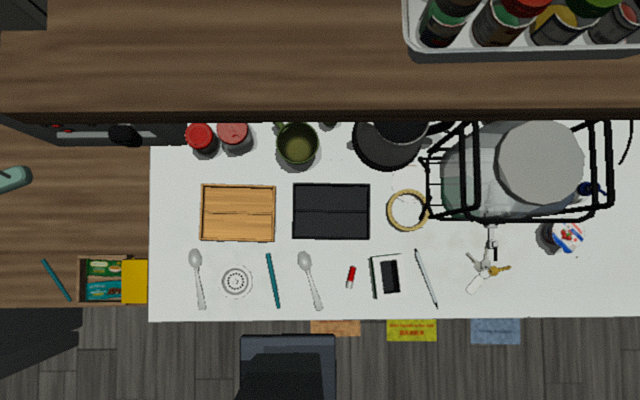

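View pics/scene0.png

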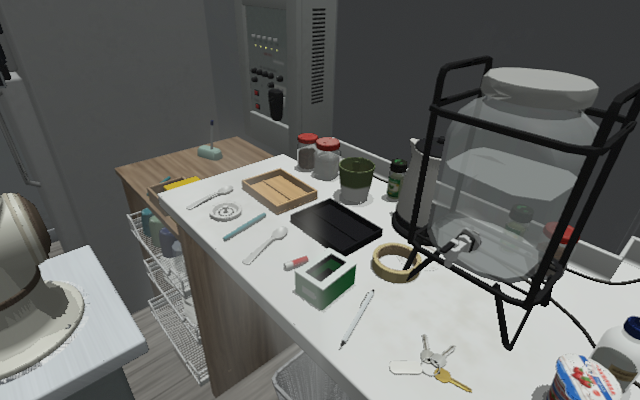

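Top view: objects in the front row are spoon (bowl at ~(258,195)), strainer (282,236), marker (280,273), spoon (280,308), battery (277,351), box (276,387), pen (278,426); trays are at (213,238) and (211,331). The scene view agrees. I'll enlarge both for angles.

```bash
python3 - <<'E'
import cv2
t=cv2.imread("pics/top0.png");s=cv2.imread("pics/scene0.png")
def crop(im,r0,r1,c0,c1,k,n):
    o=cv2.resize(im[r0:r1,c0:c1],None,fx=k,fy=k,interpolation=cv2.INTER_CUBIC)
    for r in range((r0+9)//10*10,r1,10):
        cv2.putText(o,str(r),(0,int((r-r0+.5)*k)),0,.35,(0,0,255),1); cv2.line(o,(25,int((r-r0+.5)*k)),(32,int((r-r0+.5)*k)),(0,0,255),1)
    for c in range((c0+9)//10*10,c1,10):
        cv2.putText(o,str(c),(int((c-c0+.5)*k)-9,10),0,.3,(0,0,255),1); cv2.line(o,(int((c-c0+.5)*k),12),(int((c-c0+.5)*k),18),(0,0,255),1)
    cv2.imwrite("pics/"+n,o)
crop(t,175,325,182,446,3,"ct.png"); crop(s,165,355,180,385,3,"cs.png")
E
```

```text
(no output)
```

View pics/ct.png

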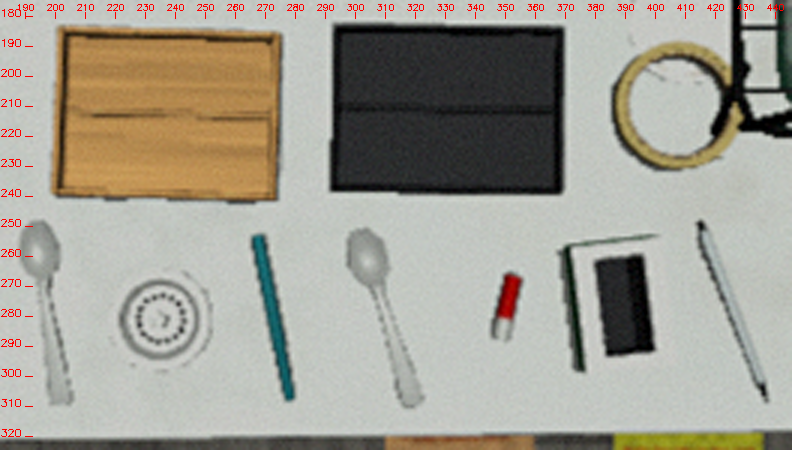

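View pics/cs.png

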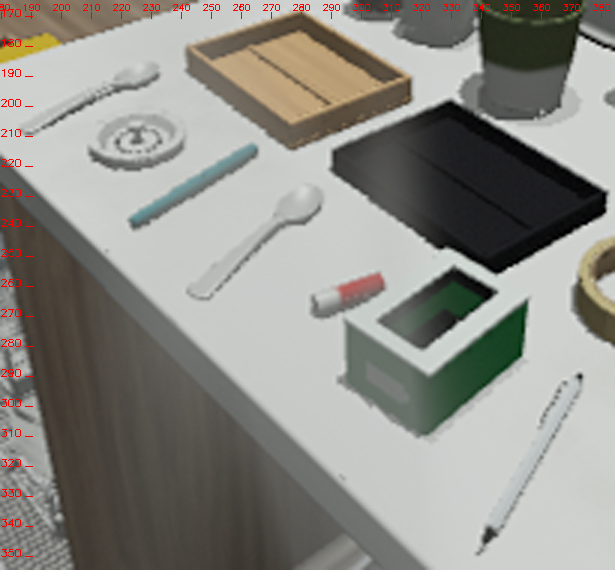

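Enlarged views show clean outlines. The top crop gives object end points and tray corners, and the scene crop gives the same points, so I'll triangulate them.

```bash
python3 - <<'E'
from h import *
np.set_printoptions(precision=1,suppress=True)
T=imaging.get_image("top");S=imaging.get_image("scene")
t=lambda p:(175+p[1]/3-.33,182+p[0]/3-.33); s=lambda p:(165+p[1]/3-.33,180+p[0]/3-.33)
P={"A":([(40,221),(61,403)],[(158,66),(27,132)],5),"B":([(366,229),(411,405)],[(322,191),(196,296)],5),
"mark":([(258,236),(290,399)],[(256,149),(133,222)],6),"bat":([(514,274),(502,339)],[(381,281),(314,308)],8),"pen":([(700,222),(766,401)],[(580,378),(481,550)],5)}
for n,(a,b,z) in P.items():
    X=[onz(T,t(p),z) for p in a];Y=[onz(S,s(p),z) for p in b]
    for l,Q in(("top",X),("scn",Y)):
        d=Q[0]-Q[1];print(n,l,"mid",(Q[0]+Q[1])/2,"len %.1f ang %.3f"%(np.linalg.norm(d),np.arctan2(d[1],d[0])))
    print("  tri",*[tri(T,t(p),S,s(q))[0] for p,q in zip(a,b)])
R={"cut":([(60,28),(281,33),(277,202),(53,196)],[(188,47),(301,12),(411,78),(292,123)],26,0),
"ptray":([(335,24),(564,27),(562,192),(331,191)],[(333,150),(451,100),(607,195),(499,262)],20,0),
"boxopen":([(595,260),(642,254),(655,348),(607,356)],None,50,0),"boxtop":(None,[(345,318),(456,265),(528,298),(431,375)],50,0)}
for n,(a,b,z,_) in R.items():
    for l,C,f,p in(("top",T,t,a),("scn",S,s,b)):
        if p is None: continue
        Q=np.array([onz(C,f(q),z) for q in p]); 
        print(n,l,"c",Q.mean(0),"edges",[round(float(np.linalg.norm(Q[i]-Q[i-1])),1) for i in range(4)],"angs",[round(float(np.arctan2(*(Q[i]-Q[i-1])[[1,0]])),3) for i in range(4)])
    if a and b:
        if n=="cut": b=[b[0],b[1],b[2],b[3]]
        for sh in range(4):
            m=[tri(T,t(a[i]),S,s(b[(i+sh)%4])) for i in range(4)]
            if np.mean([x[1] for x in m])<15: print("  tri",sh,[x[0] for x in m])
print(Rot.from_quat(read_state()["ee_rot"]).as_matrix())
E
```

```text
A top mid [434.3 162.5   5. ] len 136.3 ang 0.122
A scn mid [437.  160.1   5. ] len 140.6 ang 0.209
  tri [502.4 169.7   8.3] [368.5 153.7   1.2]
B top mid [428.1 -90.2   5. ] len 135.2 ang 0.243
B scn mid [430.5 -92.5   5. ] len 142.2 ang 0.292
  tri [494.8 -74.8   8.2] [ 363.4 -107.5    0.9]
mark top mid [428.6  -4.6   6. ] len 123.5 ang 0.192
mark scn mid [432.3  -5.4   6. ] len 124.0 ang 0.181
  tri [490.9   5.9   7. ] [369.4 -17.2   7.3]
bat top mid [ 435.1 -179.7    8. ] len 49.1 ang -0.198
bat scn mid [ 436.9 -179.     8. ] len 50.9 ang -0.149
  tri [ 459.7 -184.7   10.5] [ 411.3 -175.1    8.2]
pen top mid [ 429.7 -348.8    5. ] len 141.7 ang 0.334
pen scn mid [ 431.3 -350.9    5. ] len 139.8 ang 0.344
  tri [ 497.2 -326.4    4.2] [ 364.1 -373.3    5. ]
cut top c [580.   72.1  26. ] edges [124.7, 164.3, 125.5, 165.3] angs [-0.035, -1.602, 3.114, 1.535]
cut scn c [582.4  69.9  26. ] edges [161.2, 119.2, 160.4, 120.5] angs [1.533, -0.057, -1.6, 3.091]
  tri 1 [array([646.5, 151.9,  23.6]), array([640.5, -12.2,  25.3]), array([515.9,  -9.7,  28.6]), array([522.9, 154.8,  26.7])]
ptray top c [ 583.3 -136.    20. ] edges [124.9, 171.7, 123.5, 171.9] angs [-0.03, -1.592, 3.113, 1.558]
ptray scn c [ 585.1 -140.7   20. ] edges [178.6, 122.2, 172.5, 116.0] angs [1.569, -0.027, -1.609, -3.116]
  tri 1 [array([648.1, -52.8,  19. ]), array([ 644.2, -224.4,   17.2]), array([ 523.9, -224.2,   17.1]), array([524.1, -49.7,  19.8])]
boxopen top c [ 438.6 -260.4   50. ] edges [69.2, 34.3, 67.9, 35.1] angs [0.107, -1.454, -3.023, 1.724]
boxtop scn c [ 437.6 -265.5   50. ] edges [67.0, 83.3, 51.8, 88.2] angs [1.671, -0.082, -1.351, -3.037]
[[ 1.  -0.2 -0. ]
 [-0.2 -1.   0. ]
 [-0.  -0.  -1. ]]
```

```bash
cat > plan.py <<'E'
from h import *
import sys
def ang(R): return np.arctan2(R[1,0],R[0,0])
def plan(W):
    s=read_state();p=np.array(s["position"]);f=ang(Rot.from_quat(s["ee_rot"]).as_matrix())
    print("now",p.round(1),round(f,3),"j6",round(float(s["joints"][5]),2),"t",s["clock"],"w",round(s["gripper_width"],1))
    for n,x,y,z,g in W:
        d=np.array([x,y,z])-p; c,si=np.cos(f),np.sin(f)
        yaw=-((g-f))
        print("%-8s d=[%.1f, %.1f, %.1f] yaw=%.3f"%(n,c*d[0]+si*d[1],si*d[0]-c*d[1],-d[2],yaw))
        p=np.array([x,y,z]);f=g
E
python3 - <<'E'
from plan import *
plan([("Ahigh",435.5,161.5,200,.14),("A",435.5,161.5,90,.14),("Aplace",551,72,80,-1.609),("B",429,-91,90,.26-np.pi),("Bplace",611,70,80,-1.609),
("M",430,-5,90,.19-np.pi),("Mplace",554,-137.5,80,-1.592),("P",430.5,-350,110,.338-np.pi),("Pplace",614,-138.5,100,-1.592),("bat",436,-179.5,100,-.18),("box",438.5,-262,110,.11)])
E
```

```text
now [138.7 609.4 256.3] -0.224 j6 -0.26 t 1.3 w 85.2
Ahigh    d=[388.8, 370.9, 56.3] yaw=-0.364
A        d=[0.0, 0.0, 110.0] yaw=-0.000
Aplace   d=[101.9, 104.7, 10.0] yaw=1.749
B        d=[167.5, 115.7, -10.0] yaw=1.273
Bplace   d=[-217.3, 108.8, 10.0] yaw=-1.273
M        d=[81.9, 178.0, -10.0] yaw=1.343
Mplace   d=[-96.7, -153.5, 10.0] yaw=-1.360
P        d=[215.1, 119.0, -30.0] yaw=1.212
Pplace   d=[-243.3, 138.7, 10.0] yaw=-1.212
bat      d=[44.8, 177.1, -0.0] yaw=-1.412
box      d=[17.2, 80.7, -10.0] yaw=-0.290
```

Emit:
apply_moves:
  rows:
    - {"hand":-1,"delta_pos":[389,371,56],"yaw":-0.364}
    - {"hand":-1,"delta_pos":[389,371,56],"yaw":-0.364}
    - {"hand":-1,"delta_pos":[389,371,56],"yaw":-0.364}
    - {"hand":-1,"delta_pos":[389,371,56],"yaw":-0.364}
    - {"hand":-1,"delta_pos":[389,371,56],"yaw":-0.364}
    - {"hand":-1,"delta_pos":[389,371,56],"yaw":-0.364}
    - {"hand":-1,"delta_pos":[389,371,56],"yaw":-0.364}
    - {"hand":-1,"delta_pos":[389,371,56],"yaw":-0.364}
    - {"hand":-1,"delta_pos":[389,371,56],"yaw":-0.364}
    - {"hand":-1,"delta_pos":[389,371,56],"yaw":-0.364}
    - {"hand":-1,"delta_pos":[389,371,56],"yaw":-0.364}
    - {"hand":-1,"delta_pos":[389,371,56],"yaw":-0.364}

```text
clock: 2.3
position: [414.2, 193.1, 204.9]
ee_rot: [0.998, 0.07, 0.001, -0.0]
contact_force: [-0.2, 0.9, 0.1]
gripper_width: -0.0
grasp_force: 0.0
```

Emit:
apply_moves:
  rows:
    - {"hand":-1,"delta_pos":[0,0,0],"yaw":0}
    - {"hand":-1,"delta_pos":[0,0,0],"yaw":0}

```text
clock: 2.47
position: [414.2, 192.9, 204.4]
ee_rot: [0.998, 0.068, -0.0, 0.0]
contact_force: [0.5, -0.3, 0.6]
gripper_width: 0.1
grasp_force: 0.0
```

```bash
python3 - <<'E'
from plan import *
plan([("test",435,208,60,.14),("A",435.5,161.5,90,.14)])
E
```

```text
now [414.2 192.9 204.4] 0.135 j6 0.91 t 2.4667 w 0.1
test     d=[22.6, -12.2, 144.4] yaw=-0.005
A        d=[-6.0, 46.1, -30.0] yaw=-0.000
```

Emit:
apply_moves:
  rows:
    - {"hand":-1,"delta_pos":[23,-12,40],"yaw":-0.005}
    - {"hand":-1,"delta_pos":[23,-12,80],"yaw":-0.005}
    - {"hand":-1,"delta_pos":[23,-12,120],"yaw":-0.005}
    - {"hand":-1,"delta_pos":[23,-12,150],"yaw":-0.005}
    - {"hand":-1,"delta_pos":[23,-12,160],"yaw":-0.005}
    - {"hand":-1,"delta_pos":[23,-12,165],"yaw":-0.005}
    - {"hand":-1,"delta_pos":[23,-12,167],"yaw":-0.005}
    - {"hand":-1,"delta_pos":[23,-12,167],"yaw":-0.005}

```text
clock: 3.13
position: [434.8, 211.3, 38.0]
ee_rot: [0.997, 0.073, 0.001, -0.0]
contact_force: [1.0, 0.7, 1.0]
gripper_width: 0.1
grasp_force: 0.0
```

Emit:
apply_moves:
  rows:
    - {"hand":-1,"delta_pos":[0,0,3],"yaw":0}
    - {"hand":-1,"delta_pos":[0,0,6],"yaw":0}
    - {"hand":-1,"delta_pos":[0,0,9],"yaw":0}
    - {"hand":-1,"delta_pos":[0,0,9],"yaw":0}

```text
clock: 3.47
position: [434.4, 209.9, 28.6]
ee_rot: [0.997, 0.072, 0.0, -0.0]
contact_force: [-0.8, -0.0, 0.4]
gripper_width: 0.1
grasp_force: 0.0
```

Emit:
apply_moves:
  rows:
    - {"hand":-1,"delta_pos":[0,0,-30],"yaw":0}
    - {"hand":-0.1,"delta_pos":[-6,48,-50],"yaw":0}
    - {"hand":-0.1,"delta_pos":[-6,48,-50],"yaw":0}
    - {"hand":-0.1,"delta_pos":[-6,48,-50],"yaw":0}
    - {"hand":-0.1,"delta_pos":[-6,48,-50],"yaw":0}
    - {"hand":-0.1,"delta_pos":[-6,48,-50],"yaw":0}

```text
clock: 3.97
position: [435.6, 161.8, 78.3]
ee_rot: [0.997, 0.072, 0.0, -0.0]
contact_force: [0.1, 0.3, 0.6]
gripper_width: 38.7
grasp_force: 0.0
```

Emit:
apply_moves:
  rows:
    - {"hand":-0.1,"delta_pos":[0,0,20],"yaw":0}
    - {"hand":-0.1,"delta_pos":[0,0,40],"yaw":0}
    - {"hand":-0.1,"delta_pos":[0,0,51],"yaw":0}
    - {"hand":-0.1,"delta_pos":[0,0,51],"yaw":0}
    - {"hand":-1,"delta_pos":[0,0,51],"yaw":0}
    - {"hand":-1,"delta_pos":[0,0,51],"yaw":0}
    - {"hand":-1,"delta_pos":[0,0,51],"yaw":0}
    - {"hand":-1,"delta_pos":[0,0,51],"yaw":0}
    - {"hand":-1,"delta_pos":[0,0,51],"yaw":0}

```text
clock: 4.72
position: [435.7, 161.9, 28.1]
ee_rot: [0.997, 0.073, 0.001, -0.0]
contact_force: [-0.8, -0.2, 0.0]
gripper_width: 6.7
grasp_force: 58.8
```

Emit:
apply_moves:
  rows:
    - {"hand":-1,"delta_pos":[0,0,-10],"yaw":0}
    - {"hand":-1,"delta_pos":[0,0,-25],"yaw":0}
    - {"hand":-1,"delta_pos":[0,0,-45],"yaw":0}
    - {"hand":-1,"delta_pos":[0,0,-45],"yaw":0}

```text
clock: 5.05
position: [437.4, 162.9, 75.8]
ee_rot: [0.997, 0.073, 0.003, -0.002]
contact_force: [1.4, 0.9, -0.4]
gripper_width: 6.5
grasp_force: 58.7
```

```bash
python3 - <<'E'
from plan import *
im=imaging.get_image("scene")
cv2.imwrite("pics/g1.png",cv2.resize(im["pixels"][100:250,150:350,::-1],None,fx=3.5,fy=3.5))
plan([("Aplace",551,72,73,-1.609)])
E
```

```text
now [436.6 162.4  74.4] 0.145 j6 1.01 t 5.1 w 6.2
Aplace   d=[100.1, 106.0, 1.4] yaw=1.754
```

View pics/g1.png

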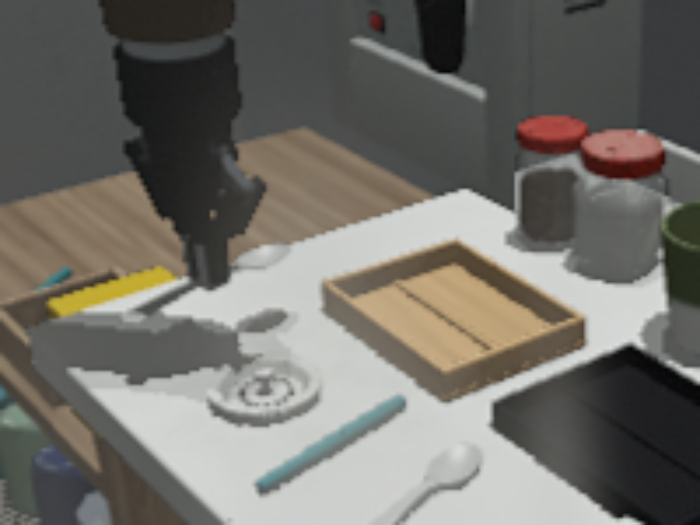

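Emit:
apply_moves:
  rows:
    - {"hand":-1,"delta_pos":[8,9,0],"yaw":0.12}
    - {"hand":-1,"delta_pos":[17,18,0],"yaw":0.24}
    - {"hand":-1,"delta_pos":[25,27,0],"yaw":0.36}
    - {"hand":-1,"delta_pos":[33,35,0],"yaw":0.48}
    - {"hand":-1,"delta_pos":[42,44,0],"yaw":0.6}
    - {"hand":-1,"delta_pos":[50,53,0],"yaw":0.72}
    - {"hand":-1,"delta_pos":[58,62,0],"yaw":0.84}
    - {"hand":-1,"delta_pos":[67,71,0],"yaw":0.96}
    - {"hand":-1,"delta_pos":[75,80,0],"yaw":1.08}
    - {"hand":-1,"delta_pos":[83,88,0],"yaw":1.2}
    - {"hand":-1,"delta_pos":[92,97,0],"yaw":1.32}
    - {"hand":-1,"delta_pos":[100,106,0],"yaw":1.44}

```text
clock: 6.1
position: [549.7, 70.6, 71.5]
ee_rot: [0.796, -0.606, -0.0, 0.001]
contact_force: [1.1, -0.2, -0.2]
gripper_width: 6.6
grasp_force: 58.7
```

Emit:
apply_moves:
  rows:
    - {"hand":-1,"delta_pos":[0,0,0],"yaw":0.12}
    - {"hand":-1,"delta_pos":[0,0,0],"yaw":0.24}
    - {"hand":-1,"delta_pos":[0,0,0],"yaw":0.314}
    - {"hand":-1,"delta_pos":[0,0,0],"yaw":0.314}
    - {"hand":-1,"delta_pos":[0,0,0],"yaw":0.314}

```text
clock: 6.52
position: [549.3, 71.0, 71.8]
ee_rot: [-0.694, 0.72, 0.0, -0.001]
contact_force: [0.1, -0.5, -0.9]
gripper_width: 6.3
grasp_force: 58.7
```

```bash
python3 - <<'E'
from plan import *
plan([("Aplace",551,72,33,-1.609)])
print(read_state()["joints"])
im=imaging.get_image("top")
cv2.imwrite("pics/g2.png",cv2.resize(im["pixels"][150:320,180:380,::-1],None,fx=3.5,fy=3.5))
E
```

```text
now [549.3  71.   71.8] -1.607 j6 -0.46 t 6.5167 w 6.3
Aplace   d=[-1.1, -1.6, 38.8] yaw=0.002
[ 4.21074806e-01  4.69742340e-01 -3.90766800e-01 -2.92066180e-04
 -7.11562881e-01 -4.57103073e-01]
```

View pics/g2.png

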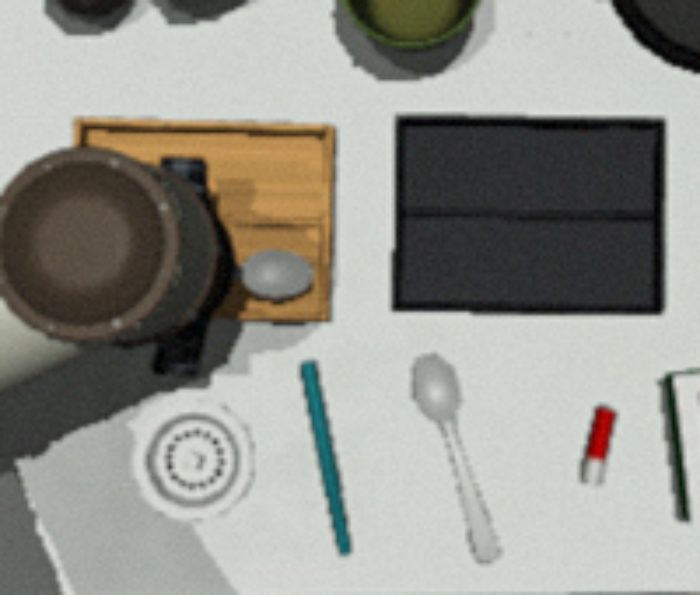

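The spoon is level, bowl at the right end of the near bay (tip ~(229,269)) and aligned with the tray. I'll lay it down now.

Emit:
apply_moves:
  rows:
    - {"hand":-1,"delta_pos":[-1,-2,15],"yaw":0}
    - {"hand":-1,"delta_pos":[-1,-2,27],"yaw":0}
    - {"hand":-1,"delta_pos":[-1,-2,34],"yaw":0}
    - {"hand":-1,"delta_pos":[-1,-2,38],"yaw":0}
    - {"hand":-1,"delta_pos":[-1,-2,38.5],"yaw":0}
    - {"hand":-1,"delta_pos":[-1,-2,38.5],"yaw":0}

```text
clock: 7.07
position: [552.0, 72.2, 34.1]
ee_rot: [-0.694, 0.72, -0.0, 0.0]
contact_force: [-1.3, 1.1, -0.1]
gripper_width: 6.2
grasp_force: 58.9
```

Emit:
apply_moves:
  rows:
    - {"hand":-0.55,"delta_pos":[0,0,0],"yaw":0}
    - {"hand":-0.55,"delta_pos":[0,0,0],"yaw":0}
    - {"hand":-0.55,"delta_pos":[0,0,0],"yaw":0}
    - {"hand":-0.55,"delta_pos":[0,0,-10],"yaw":0}
    - {"hand":-0.55,"delta_pos":[0,0,-30],"yaw":0}
    - {"hand":-0.55,"delta_pos":[0,0,-56],"yaw":0}
    - {"hand":-0.55,"delta_pos":[0,0,-56],"yaw":0}
    - {"hand":-0.55,"delta_pos":[0,0,-56],"yaw":0}

```text
clock: 7.73
position: [553.0, 72.6, 92.5]
ee_rot: [-0.694, 0.72, -0.001, 0.002]
contact_force: [0.2, -0.3, 0.2]
gripper_width: 19.1
grasp_force: 0.0
```

```bash
python3 - <<'E'
from plan import *
plan([("B",429,-91,90,.26-np.pi)])
E
```

```text
now [553.   72.6  92.5] -1.609 j6 -0.46 t 7.7333 w 19.1
B        d=[168.2, 117.7, 2.5] yaw=1.273
```

Emit:
apply_moves:
  rows:
    - {"hand":-0.1,"delta_pos":[35,25,0],"yaw":0.12}
    - {"hand":-0.1,"delta_pos":[70,50,0],"yaw":0.24}
    - {"hand":-0.1,"delta_pos":[105,74,0],"yaw":0.36}
    - {"hand":-0.1,"delta_pos":[140,98,0],"yaw":0.48}
    - {"hand":-0.1,"delta_pos":[168,118,2],"yaw":0.6}
    - {"hand":-0.1,"delta_pos":[168,118,2],"yaw":0.72}
    - {"hand":-0.1,"delta_pos":[168,118,2],"yaw":0.84}
    - {"hand":-0.1,"delta_pos":[168,118,2],"yaw":0.96}
    - {"hand":-0.1,"delta_pos":[168,118,2],"yaw":1.08}
    - {"hand":-0.1,"delta_pos":[168,118,2],"yaw":1.2}
    - {"hand":-0.1,"delta_pos":[168,118,2],"yaw":1.273}
    - {"hand":-0.1,"delta_pos":[168,118,2],"yaw":1.273}

```text
clock: 8.73
position: [427.0, -91.4, 87.7]
ee_rot: [-0.129, 0.992, 0.0, -0.001]
contact_force: [0.0, 0.4, -0.5]
gripper_width: 38.3
grasp_force: 0.0
```

```bash
python3 - <<'E'
from plan import *
im=imaging.get_image("top")
cv2.imwrite("pics/g3.png",cv2.resize(im["pixels"][170:330,180:380,::-1],None,fx=3.5,fy=3.5))
plan([("B",429,-91,27.5,.26-np.pi)])
E
```

```text
now [427.1 -91.3  87.7] -2.88 j6 -1.47 t 8.7833 w 38.3
B        d=[-1.9, -0.2, 60.2] yaw=0.001
```

View pics/g3.png

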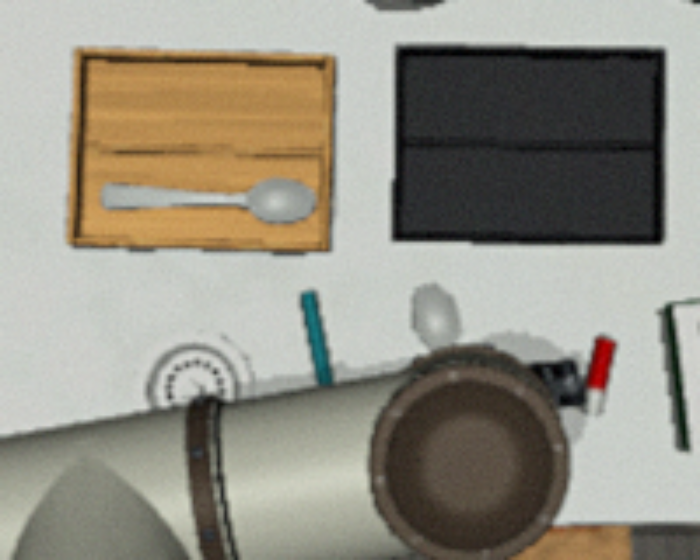

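Spoon A lies in the near bay, bowl right, slightly (≈3 mm) toward the right wall. Next is spoon B.

Emit:
apply_moves:
  rows:
    - {"hand":-0.1,"delta_pos":[-2,0,25],"yaw":0}
    - {"hand":-0.1,"delta_pos":[-2,0,50],"yaw":0}
    - {"hand":-0.1,"delta_pos":[-2,0,60],"yaw":0}
    - {"hand":-0.1,"delta_pos":[-2,0,60],"yaw":0}
    - {"hand":-1,"delta_pos":[-2,0,60],"yaw":0}
    - {"hand":-1,"delta_pos":[-2,0,60],"yaw":0}
    - {"hand":-1,"delta_pos":[-2,0,60],"yaw":0}
    - {"hand":-1,"delta_pos":[-2,0,60],"yaw":0}
    - {"hand":-1,"delta_pos":[-2,0,60],"yaw":0}

```text
clock: 9.53
position: [430.2, -90.7, 28.9]
ee_rot: [-0.13, 0.992, -0.0, 0.001]
contact_force: [-0.4, 0.3, 3.5]
gripper_width: 6.4
grasp_force: 59.1
```

Emit:
apply_moves:
  rows:
    - {"hand":-1,"delta_pos":[0,0,-10],"yaw":0}
    - {"hand":-1,"delta_pos":[0,0,-25],"yaw":0}
    - {"hand":-1,"delta_pos":[0,0,-46],"yaw":0}
    - {"hand":-1,"delta_pos":[0,0,-46],"yaw":0}
    - {"hand":-1,"delta_pos":[0,0,-46],"yaw":0}

```text
clock: 9.95
position: [430.2, -90.6, 75.2]
ee_rot: [-0.13, 0.992, 0.0, 0.002]
contact_force: [-0.0, -0.4, -1.1]
gripper_width: 6.3
grasp_force: 58.7
```

```bash
python3 - <<'E'
from plan import *
plan([("Bplace",608,72,73,-1.609)])
E
```

```text
now [430.2 -90.6  75.2] -2.882 j6 -1.48 t 9.95 w 6.3
Bplace   d=[-213.6, 111.5, 2.2] yaw=-1.273
```

Emit:
apply_moves:
  rows:
    - {"hand":-1,"delta_pos":[-18,9,0],"yaw":-0.12}
    - {"hand":-1,"delta_pos":[-36,18,0],"yaw":-0.24}
    - {"hand":-1,"delta_pos":[-56,28,0],"yaw":-0.36}
    - {"hand":-1,"delta_pos":[-76,38,0],"yaw":-0.48}
    - {"hand":-1,"delta_pos":[-96,49,0],"yaw":-0.6}
    - {"hand":-1,"delta_pos":[-116,60,0],"yaw":-0.72}
    - {"hand":-1,"delta_pos":[-136,70,0],"yaw":-0.84}
    - {"hand":-1,"delta_pos":[-156,80,0],"yaw":-0.96}
    - {"hand":-1,"delta_pos":[-176,90,0],"yaw":-1.08}
    - {"hand":-1,"delta_pos":[-196,100,0],"yaw":-1.2}
    - {"hand":-1,"delta_pos":[-208,106,0],"yaw":-1.273}
    - {"hand":-1,"delta_pos":[-213,108,0],"yaw":-1.273}

```text
clock: 10.95
position: [608.4, 69.5, 72.6]
ee_rot: [-0.694, 0.72, 0.0, -0.0]
contact_force: [0.2, 0.5, 0.6]
gripper_width: 6.5
grasp_force: 58.7
```

Emit:
apply_moves:
  rows:
    - {"hand":-1,"delta_pos":[0,0,0],"yaw":0}
    - {"hand":-1,"delta_pos":[0,0,0],"yaw":0}

```text
clock: 11.12
position: [606.5, 67.9, 73.0]
ee_rot: [-0.693, 0.721, 0.001, -0.001]
contact_force: [0.1, -0.2, 0.4]
gripper_width: 6.1
grasp_force: 58.7
```

```bash
python3 - <<'E'
from plan import *
plan([("Bplace",608,69,33.5,-1.609)])
E
```

```text
now [606.5  67.9  73. ] -1.611 j6 -0.42 t 11.1167 w 6.1
Bplace   d=[-1.2, -1.5, 39.5] yaw=-0.002
```

Emit:
apply_moves:
  rows:
    - {"hand":-1,"delta_pos":[0,-1,15],"yaw":0}
    - {"hand":-1,"delta_pos":[0,-1,27],"yaw":0}
    - {"hand":-1,"delta_pos":[0,-1,34],"yaw":0}
    - {"hand":-1,"delta_pos":[0,-1,38],"yaw":0}
    - {"hand":-1,"delta_pos":[0,-1,39],"yaw":0}
    - {"hand":-1,"delta_pos":[0,-1,39],"yaw":0}
    - {"hand":-0.55,"delta_pos":[0,-1,39],"yaw":0}
    - {"hand":-0.55,"delta_pos":[0,-1,39],"yaw":0}
    - {"hand":-0.55,"delta_pos":[0,-1,39],"yaw":0}

```text
clock: 11.87
position: [608.9, 68.4, 35.5]
ee_rot: [-0.694, 0.72, -0.0, 0.0]
contact_force: [0.6, 0.5, 0.7]
gripper_width: 19.5
grasp_force: 0.0
```

Emit:
apply_moves:
  rows:
    - {"hand":-0.55,"delta_pos":[0,0,-10],"yaw":0}
    - {"hand":-0.55,"delta_pos":[0,0,-30],"yaw":0}
    - {"hand":-0.55,"delta_pos":[0,0,-56],"yaw":0}
    - {"hand":-0.55,"delta_pos":[0,0,-56],"yaw":0}
    - {"hand":-0.55,"delta_pos":[0,0,-56],"yaw":0}

```text
clock: 12.28
position: [609.9, 68.8, 93.8]
ee_rot: [-0.694, 0.72, -0.001, 0.002]
contact_force: [0.5, -0.1, 0.2]
gripper_width: 19.6
grasp_force: 0.0
```

```bash
python3 - <<'E'
from plan import *
plan([("M",430,-5,88,.19-np.pi)])
E
```

```text
now [609.9  68.8  93.8] -1.609 j6 -0.41 t 12.2833 w 19.6
M        d=[80.5, 176.9, 5.8] yaw=1.343
```

Emit:
apply_moves:
  rows:
    - {"hand":-0.1,"delta_pos":[16,35,0],"yaw":0.12}
    - {"hand":-0.1,"delta_pos":[32,70,0],"yaw":0.24}
    - {"hand":-0.1,"delta_pos":[48,105,0],"yaw":0.36}
    - {"hand":-0.1,"delta_pos":[64,140,0],"yaw":0.48}
    - {"hand":-0.1,"delta_pos":[81,177,4],"yaw":0.6}
    - {"hand":-0.1,"delta_pos":[81,177,4],"yaw":0.72}
    - {"hand":-0.1,"delta_pos":[81,177,4],"yaw":0.84}
    - {"hand":-0.1,"delta_pos":[81,177,4],"yaw":0.96}
    - {"hand":-0.1,"delta_pos":[81,177,4],"yaw":1.08}
    - {"hand":-0.1,"delta_pos":[81,177,4],"yaw":1.2}
    - {"hand":-0.1,"delta_pos":[81,177,4],"yaw":1.32}
    - {"hand":-0.1,"delta_pos":[81,177,4],"yaw":1.343}

```text
clock: 13.28
position: [428.1, -6.1, 86.7]
ee_rot: [-0.093, 0.996, -0.0, -0.001]
contact_force: [-0.3, -0.9, -1.1]
gripper_width: 38.3
grasp_force: 0.0
```

Emit:
apply_moves:
  rows:
    - {"hand":-0.1,"delta_pos":[0,0,0],"yaw":0}
    - {"hand":-0.1,"delta_pos":[0,0,0],"yaw":0}

```text
clock: 13.45
position: [428.4, -6.0, 86.8]
ee_rot: [-0.096, 0.995, -0.0, -0.0]
contact_force: [-0.9, 0.5, -0.8]
gripper_width: 38.6
grasp_force: 0.0
```

```bash
python3 - <<'E'
from plan import *
im=imaging.get_image("top")
cv2.imwrite("pics/g4.png",cv2.resize(im["pixels"][170:330,180:380,::-1],None,fx=3.5,fy=3.5))
plan([("M",430,-5,28,.19-np.pi)])
E
```

```text
now [428.5  -6.   86.9] -2.95 j6 -1.75 t 13.5 w 38.1
M        d=[-1.7, 0.7, 58.9] yaw=0.002
```

View pics/g4.png

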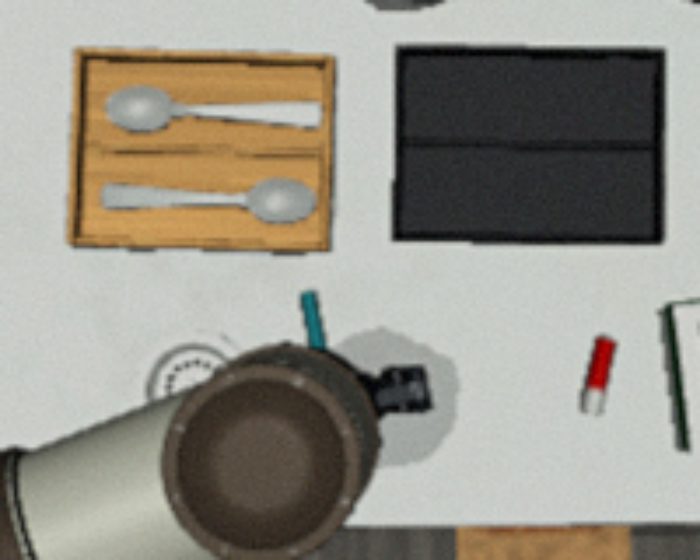

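Both spoons lie bowl up in separate bays. Now the marker.

Emit:
apply_moves:
  rows:
    - {"hand":-0.1,"delta_pos":[-2,0.5,25],"yaw":0}
    - {"hand":-0.1,"delta_pos":[-2,0.5,50],"yaw":0}
    - {"hand":-0.1,"delta_pos":[-2,0.5,58.5],"yaw":0}
    - {"hand":-0.1,"delta_pos":[-2,0.5,58.5],"yaw":0}
    - {"hand":-1,"delta_pos":[-2,0.5,58.5],"yaw":0}
    - {"hand":-1,"delta_pos":[-2,0.5,58.5],"yaw":0}
    - {"hand":-1,"delta_pos":[-2,0.5,58.5],"yaw":0}
    - {"hand":-1,"delta_pos":[-2,0.5,58.5],"yaw":0}
    - {"hand":-1,"delta_pos":[-2,0.5,58.5],"yaw":0}

```text
clock: 14.25
position: [431.3, -4.8, 29.6]
ee_rot: [-0.095, 0.995, 0.0, 0.001]
contact_force: [-1.3, -0.4, 6.9]
gripper_width: 9.3
grasp_force: 59.5
```

Emit:
apply_moves:
  rows:
    - {"hand":-1,"delta_pos":[0,0,-10],"yaw":0}
    - {"hand":-1,"delta_pos":[0,0,-25],"yaw":0}
    - {"hand":-1,"delta_pos":[0,0,-45],"yaw":0}
    - {"hand":-1,"delta_pos":[0,0,-45],"yaw":0}
    - {"hand":-1,"delta_pos":[0,0,-45],"yaw":0}

```text
clock: 14.67
position: [431.1, -4.8, 74.5]
ee_rot: [-0.095, 0.996, 0.001, 0.002]
contact_force: [0.0, 0.0, 0.9]
gripper_width: 9.1
grasp_force: 58.7
```

```bash
python3 - <<'E'
from plan import *
plan([("Mplace",554,-137.5,73,-1.592)])
E
```

```text
now [431.1  -4.8  74.5] -2.952 j6 -1.75 t 14.6667 w 9.1
Mplace   d=[-95.7, -153.5, 1.5] yaw=-1.360
```

Emit:
apply_moves:
  rows:
    - {"hand":-1,"delta_pos":[-8,-13,0],"yaw":-0.12}
    - {"hand":-1,"delta_pos":[-16,-26,0],"yaw":-0.24}
    - {"hand":-1,"delta_pos":[-25,-40,0],"yaw":-0.36}
    - {"hand":-1,"delta_pos":[-34,-54,0],"yaw":-0.48}
    - {"hand":-1,"delta_pos":[-43,-68,0],"yaw":-0.6}
    - {"hand":-1,"delta_pos":[-52,-82,0],"yaw":-0.72}
    - {"hand":-1,"delta_pos":[-61,-97,0],"yaw":-0.84}
    - {"hand":-1,"delta_pos":[-70,-112,0],"yaw":-0.96}
    - {"hand":-1,"delta_pos":[-79,-126,0],"yaw":-1.08}
    - {"hand":-1,"delta_pos":[-87,-139,0],"yaw":-1.2}
    - {"hand":-1,"delta_pos":[-93,-149,0],"yaw":-1.32}
    - {"hand":-1,"delta_pos":[-96,-153.5,0],"yaw":-1.36}

```text
clock: 15.67
position: [554.0, -138.8, 72.0]
ee_rot: [-0.701, 0.713, 0.001, -0.001]
contact_force: [-0.1, 0.4, -0.3]
gripper_width: 9.2
grasp_force: 58.7
```

Emit:
apply_moves:
  rows:
    - {"hand":-1,"delta_pos":[0,0,0],"yaw":0}
    - {"hand":-1,"delta_pos":[0,0,0],"yaw":0}
    - {"hand":-1,"delta_pos":[0,0,0],"yaw":0}

```text
clock: 15.92
position: [552.8, -137.5, 72.7]
ee_rot: [-0.699, 0.715, 0.001, -0.001]
contact_force: [0.2, 0.6, 0.6]
gripper_width: 9.5
grasp_force: 58.7
```

```bash
python3 - <<'E'
from plan import *
plan([("Mplace",554,-137.5,34,-1.592)])
E
```

```text
now [ 552.8 -137.5   72.7] -1.593 j6 -0.06 t 15.9167 w 9.5
Mplace   d=[0.0, -1.2, 38.7] yaw=-0.001
```

Emit:
apply_moves:
  rows:
    - {"hand":-1,"delta_pos":[0,-1,15],"yaw":0}
    - {"hand":-1,"delta_pos":[0,-1,27],"yaw":0}
    - {"hand":-1,"delta_pos":[0,-1,34],"yaw":0}
    - {"hand":-1,"delta_pos":[0,-1,38],"yaw":0}
    - {"hand":-1,"delta_pos":[0,-1,39],"yaw":0}
    - {"hand":-1,"delta_pos":[0,-1,39],"yaw":0}
    - {"hand":-0.5,"delta_pos":[0,-1,39],"yaw":0}
    - {"hand":-0.5,"delta_pos":[0,-1,39],"yaw":0}
    - {"hand":-0.5,"delta_pos":[0,-1,39],"yaw":0}

```text
clock: 16.67
position: [554.9, -137.7, 34.7]
ee_rot: [-0.7, 0.714, -0.0, 0.0]
contact_force: [0.1, 0.6, -0.0]
gripper_width: 21.4
grasp_force: 0.0
```

Emit:
apply_moves:
  rows:
    - {"hand":-0.5,"delta_pos":[0,0,-10],"yaw":0}
    - {"hand":-0.5,"delta_pos":[0,0,-30],"yaw":0}
    - {"hand":-0.5,"delta_pos":[0,0,-65],"yaw":0}
    - {"hand":-0.5,"delta_pos":[0,0,-85],"yaw":0}
    - {"hand":-0.5,"delta_pos":[0,0,-85],"yaw":0}
    - {"hand":-0.5,"delta_pos":[0,0,-85],"yaw":0}

```text
clock: 17.17
position: [555.6, -137.7, 121.7]
ee_rot: [-0.7, 0.715, -0.001, 0.002]
contact_force: [-0.4, 0.3, -0.6]
gripper_width: 21.4
grasp_force: 0.0
```

```bash
python3 - <<'E'
from plan import *
plan([("P",430.5,-350,110,.338-np.pi)])
im=imaging.get_image("scene")
for p in [(272,408),(240,398),(345,508),(120,433)]: print(onz(im,p,0),onz(im,p,200))
E
```

```text
now [ 555.6 -137.7  121.7] -1.592 j6 -0.06 t 17.1667 w 21.4
P        d=[214.9, 120.6, 11.7] yaw=1.212
[ 592.45977679 -335.80532057    0.        ] [ 384.63722339 -451.92104814  200.        ]
[ 661.50721109 -258.43224953    0.        ] [ 425.38979387 -406.25459343  200.        ]
[ 572.73888525 -542.55404233    0.        ] [ 372.99773192 -573.94646357  200.        ]
[1435.11225713  156.30312255    0.        ] [ 881.98017237 -161.47312324  200.        ]
```

Emit:
apply_moves:
  rows:
    - {"hand":-0.1,"delta_pos":[30,30,0],"yaw":0.12}
    - {"hand":-0.1,"delta_pos":[60,50,0],"yaw":0.24}
    - {"hand":-0.1,"delta_pos":[90,65,0],"yaw":0.36}
    - {"hand":-0.1,"delta_pos":[120,80,0],"yaw":0.48}
    - {"hand":-0.1,"delta_pos":[150,95,0],"yaw":0.6}
    - {"hand":-0.1,"delta_pos":[180,110,0],"yaw":0.72}
    - {"hand":-0.1,"delta_pos":[205,119,0],"yaw":0.84}
    - {"hand":-0.1,"delta_pos":[215,120,10],"yaw":0.96}
    - {"hand":-0.1,"delta_pos":[215,120,10],"yaw":1.08}
    - {"hand":-0.1,"delta_pos":[215,120,10],"yaw":1.2}
    - {"hand":-0.1,"delta_pos":[215,120,10],"yaw":1.212}
    - {"hand":-0.1,"delta_pos":[215,120,10],"yaw":1.212}

```text
clock: 18.22
position: [429.6, -349.9, 108.4]
ee_rot: [-0.169, 0.986, 0.001, -0.001]
contact_force: [0.7, 0.2, -0.2]
gripper_width: 38.1
grasp_force: 0.0
```

Emit:
apply_moves:
  rows:
    - {"hand":-0.1,"delta_pos":[0,0,0],"yaw":0}
    - {"hand":-0.1,"delta_pos":[0,0,0],"yaw":0}

```text
clock: 18.38
position: [430.2, -349.8, 109.2]
ee_rot: [-0.169, 0.986, 0.0, -0.0]
contact_force: [-0.1, -0.0, 0.2]
gripper_width: 38.6
grasp_force: 0.0
```

```bash
python3 - <<'E'
from plan import *
im=imaging.get_image("top")
cv2.imwrite("pics/g5.png",cv2.resize(im["pixels"][170:330,260:460,::-1],None,fx=3.5,fy=3.5))
plan([("P",430.5,-350,28,.338-np.pi)])
E
```

```text
now [ 430.3 -349.9  109.4] -2.802 j6 -0.84 t 18.4333 w 38.3
P        d=[-0.2, -0.2, 81.4] yaw=0.002
```

View pics/g5.png

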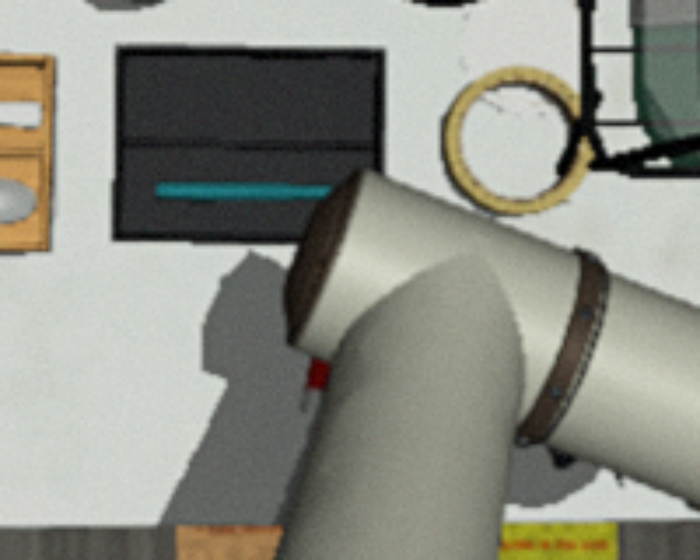

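Marker lies lengthwise in the near bay of the black tray. Now the pen.

Emit:
apply_moves:
  rows:
    - {"hand":-0.1,"delta_pos":[0,0,30],"yaw":0}
    - {"hand":-0.1,"delta_pos":[0,0,60],"yaw":0}
    - {"hand":-0.1,"delta_pos":[0,0,75],"yaw":0}
    - {"hand":-0.1,"delta_pos":[0,0,81.5],"yaw":0}
    - {"hand":-0.1,"delta_pos":[0,0,81.5],"yaw":0}
    - {"hand":-1,"delta_pos":[0,0,81.5],"yaw":0}
    - {"hand":-1,"delta_pos":[0,0,81.5],"yaw":0}
    - {"hand":-1,"delta_pos":[0,0,81.5],"yaw":0}
    - {"hand":-1,"delta_pos":[0,0,81.5],"yaw":0}
    - {"hand":-1,"delta_pos":[0,0,81.5],"yaw":0}

```text
clock: 19.27
position: [431.3, -350.6, 29.5]
ee_rot: [-0.168, 0.986, -0.001, 0.001]
contact_force: [-0.3, 1.7, 5.8]
gripper_width: 5.7
grasp_force: 58.8
```

Emit:
apply_moves:
  rows:
    - {"hand":-1,"delta_pos":[0,0,-10],"yaw":0}
    - {"hand":-1,"delta_pos":[0,0,-25],"yaw":0}
    - {"hand":-1,"delta_pos":[0,0,-45],"yaw":0}
    - {"hand":-1,"delta_pos":[0,0,-65],"yaw":0}
    - {"hand":-1,"delta_pos":[0,0,-75],"yaw":0}
    - {"hand":-1,"delta_pos":[0,0,-75],"yaw":0}
    - {"hand":-1,"delta_pos":[0,0,-75],"yaw":0}

```text
clock: 19.85
position: [430.1, -350.0, 103.3]
ee_rot: [-0.168, 0.986, -0.0, 0.0]
contact_force: [0.5, 0.4, -0.1]
gripper_width: 5.3
grasp_force: 58.1
```

```bash
python3 - <<'E'
from plan import *
plan([("Pplace",611,-138.5,103,-1.592)])
E
```

```text
now [ 430.1 -350.   103.3] -2.804 j6 -0.84 t 19.85 w 5.3
Pplace   d=[-240.7, 139.7, 0.3] yaw=-1.212
```

Emit:
apply_moves:
  rows:
    - {"hand":-1,"delta_pos":[-18,10,0],"yaw":-0.1}
    - {"hand":-1,"delta_pos":[-38,22,0],"yaw":-0.2}
    - {"hand":-1,"delta_pos":[-60,35,0],"yaw":-0.32}
    - {"hand":-1,"delta_pos":[-82,48,0],"yaw":-0.44}
    - {"hand":-1,"delta_pos":[-104,61,0],"yaw":-0.56}
    - {"hand":-1,"delta_pos":[-126,74,0],"yaw":-0.68}
    - {"hand":-1,"delta_pos":[-148,86,0],"yaw":-0.8}
    - {"hand":-1,"delta_pos":[-170,99,0],"yaw":-0.92}
    - {"hand":-1,"delta_pos":[-192,112,0],"yaw":-1.02}
    - {"hand":-1,"delta_pos":[-214,124,0],"yaw":-1.12}
    - {"hand":-1,"delta_pos":[-231,134,0],"yaw":-1.19}
    - {"hand":-1,"delta_pos":[-241,140,0],"yaw":-1.212}

```text
clock: 20.85
position: [611.7, -136.4, 101.0]
ee_rot: [-0.701, 0.713, 0.001, -0.001]
contact_force: [0.5, -0.8, 0.4]
gripper_width: 5.9
grasp_force: 58.1
```

Emit:
apply_moves:
  rows:
    - {"hand":-1,"delta_pos":[0,0,0],"yaw":0}
    - {"hand":-1,"delta_pos":[0,0,0],"yaw":0}
    - {"hand":-1,"delta_pos":[0,0,0],"yaw":0}

```text
clock: 21.1
position: [610.0, -138.8, 102.2]
ee_rot: [-0.699, 0.715, 0.001, -0.001]
contact_force: [0.0, -0.7, 0.3]
gripper_width: 5.8
grasp_force: 58.1
```

```bash
python3 - <<'E'
from plan import *
plan([("Pplace",611,-138.5,34,-1.592)])
im=imaging.get_image("scene")
cv2.imwrite("pics/g6.png",cv2.resize(im["pixels"][110:320,230:450,::-1],None,fx=2.7,fy=2.7))
E
```

```text
now [ 610.  -138.8  102.2] -1.594 j6 -0.06 t 21.1 w 5.8
Pplace   d=[-0.3, -0.9, 68.2] yaw=-0.002
```

View pics/g6.png

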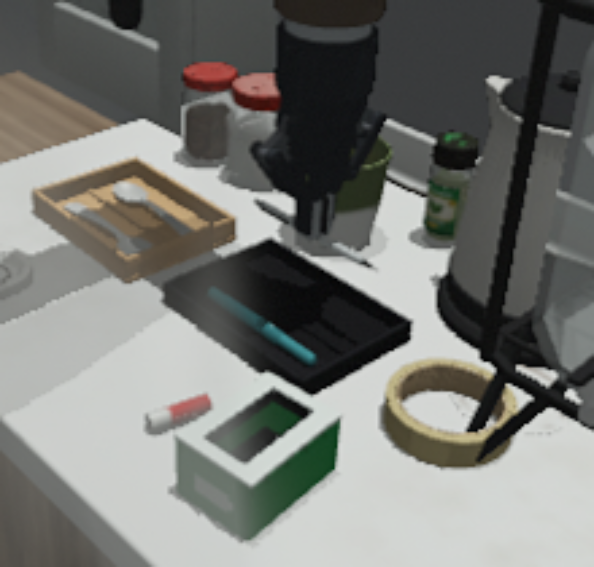

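The pen is held level over the far bay (tips at ~(185,325) and (208,368)). I'll lower it.

Emit:
apply_moves:
  rows:
    - {"hand":-1,"delta_pos":[0,-1,20],"yaw":0}
    - {"hand":-1,"delta_pos":[0,-1,40],"yaw":0}
    - {"hand":-1,"delta_pos":[0,-1,54],"yaw":0}
    - {"hand":-1,"delta_pos":[0,-1,63],"yaw":0}
    - {"hand":-1,"delta_pos":[0,-1,68],"yaw":0}
    - {"hand":-1,"delta_pos":[0,-1,69],"yaw":0}
    - {"hand":-1,"delta_pos":[0,-1,69],"yaw":0}
    - {"hand":-0.5,"delta_pos":[0,-1,69],"yaw":0}
    - {"hand":-0.5,"delta_pos":[0,-1,69],"yaw":0}
    - {"hand":-0.5,"delta_pos":[0,-1,69],"yaw":0}

```text
clock: 21.98
position: [612.5, -138.4, 34.4]
ee_rot: [-0.7, 0.715, -0.0, 0.0]
contact_force: [-0.5, -0.1, 0.1]
gripper_width: 21.5
grasp_force: 0.0
```

Emit:
apply_moves:
  rows:
    - {"hand":-0.5,"delta_pos":[0,0,-10],"yaw":0}
    - {"hand":-0.5,"delta_pos":[0,0,-30],"yaw":0}
    - {"hand":-0.5,"delta_pos":[0,0,-65],"yaw":0}
    - {"hand":-0.5,"delta_pos":[0,0,-75],"yaw":0}
    - {"hand":-0.5,"delta_pos":[0,0,-75],"yaw":0}
    - {"hand":-0.5,"delta_pos":[0,0,-75],"yaw":0}

```text
clock: 22.48
position: [612.6, -138.1, 110.3]
ee_rot: [-0.7, 0.715, -0.001, 0.001]
contact_force: [-0.3, 0.1, -0.4]
gripper_width: 21.4
grasp_force: 0.0
```

```bash
python3 - <<'E'
from plan import *
plan([("bat",436,-179.5,105,-.18)])
E
```

```text
now [ 612.6 -138.1  110.3] -1.592 j6 -0.06 t 22.4833 w 21.4
bat      d=[45.1, 175.7, 5.3] yaw=-1.412
```

Emit:
apply_moves:
  rows:
    - {"hand":-0.1,"delta_pos":[9,35,0],"yaw":-0.12}
    - {"hand":-0.1,"delta_pos":[18,70,0],"yaw":-0.24}
    - {"hand":-0.1,"delta_pos":[27,105,0],"yaw":-0.36}
    - {"hand":-0.1,"delta_pos":[36,140,0],"yaw":-0.48}
    - {"hand":-0.1,"delta_pos":[45,176,4],"yaw":-0.6}
    - {"hand":-0.1,"delta_pos":[45,176,4],"yaw":-0.72}
    - {"hand":-0.1,"delta_pos":[45,176,4],"yaw":-0.84}
    - {"hand":-0.1,"delta_pos":[45,176,4],"yaw":-0.96}
    - {"hand":-0.1,"delta_pos":[45,176,4],"yaw":-1.08}
    - {"hand":-0.1,"delta_pos":[45,176,4],"yaw":-1.2}
    - {"hand":-0.1,"delta_pos":[45,176,4],"yaw":-1.32}
    - {"hand":-0.1,"delta_pos":[45,176,4],"yaw":-1.412}

```text
clock: 23.48
position: [434.4, -179.4, 103.9]
ee_rot: [0.996, -0.087, -0.001, -0.0]
contact_force: [-0.5, -0.1, -0.8]
gripper_width: 38.4
grasp_force: 0.0
```

Emit:
apply_moves:
  rows:
    - {"hand":-0.15,"delta_pos":[0,0,0],"yaw":0}
    - {"hand":-0.15,"delta_pos":[0,0,0],"yaw":0}
    - {"hand":-0.15,"delta_pos":[0,0,0],"yaw":0}

```text
clock: 23.73
position: [434.9, -179.5, 104.5]
ee_rot: [0.996, -0.091, -0.001, -0.0]
contact_force: [0.1, 0.0, -0.5]
gripper_width: 36.5
grasp_force: 0.0
```

```bash
python3 - <<'E'
from plan import *
plan([("bat",436,-179.5,29,-.18)])
im=imaging.get_image("top")
cv2.imwrite("pics/g7.png",cv2.resize(im["pixels"][170:330,180:420,::-1],None,fx=3.3,fy=3.3))
E
```

```text
now [ 434.9 -179.5  104.5] -0.182 j6 1.43 t 23.7333 w 36.5
bat      d=[1.1, -0.2, 75.5] yaw=-0.002
```

View pics/g7.png

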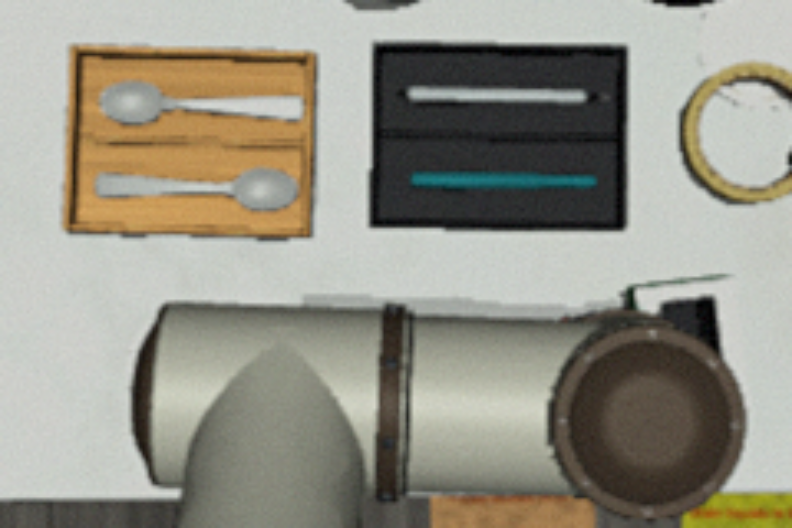

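All four pieces lie in their bays, level and lengthwise. Now the battery.

Emit:
apply_moves:
  rows:
    - {"hand":-0.15,"delta_pos":[1,0,30],"yaw":0}
    - {"hand":-0.15,"delta_pos":[1,0,55],"yaw":0}
    - {"hand":-0.15,"delta_pos":[1,0,70],"yaw":0}
    - {"hand":-0.15,"delta_pos":[1,0,76],"yaw":0}
    - {"hand":-0.15,"delta_pos":[1,0,76],"yaw":0}
    - {"hand":-1,"delta_pos":[1,0,76],"yaw":0}
    - {"hand":-1,"delta_pos":[1,0,76],"yaw":0}
    - {"hand":-1,"delta_pos":[1,0,76],"yaw":0}
    - {"hand":-1,"delta_pos":[1,0,76],"yaw":0}
    - {"hand":-1,"delta_pos":[1,0,76],"yaw":0}

```text
clock: 24.62
position: [436.8, -179.8, 29.5]
ee_rot: [0.996, -0.09, 0.001, 0.0]
contact_force: [0.9, -0.3, 2.8]
gripper_width: 14.3
grasp_force: 58.8
```

Emit:
apply_moves:
  rows:
    - {"hand":-1,"delta_pos":[0,0,-10],"yaw":0}
    - {"hand":-1,"delta_pos":[0,0,-25],"yaw":0}
    - {"hand":-1,"delta_pos":[0,0,-45],"yaw":0}
    - {"hand":-1,"delta_pos":[0,0,-65],"yaw":0}
    - {"hand":-1,"delta_pos":[0,0,-65],"yaw":0}
    - {"hand":-1,"delta_pos":[0,0,-65],"yaw":0}

```text
clock: 25.12
position: [436.8, -179.7, 94.9]
ee_rot: [0.996, -0.09, 0.001, -0.0]
contact_force: [-0.2, -0.3, -1.2]
gripper_width: 14.3
grasp_force: 58.7
```

```bash
python3 - <<'E'
from plan import *
plan([("box",438.5,-262,93,.11)])
E
```

```text
now [ 436.8 -179.7   94.9] -0.18 j6 1.44 t 25.1167 w 14.3
box      d=[16.4, 80.7, 1.9] yaw=-0.290
```

Emit:
apply_moves:
  rows:
    - {"hand":-1,"delta_pos":[3,15,0],"yaw":-0.06}
    - {"hand":-1,"delta_pos":[6,30,0],"yaw":-0.12}
    - {"hand":-1,"delta_pos":[9,45,0],"yaw":-0.18}
    - {"hand":-1,"delta_pos":[12,60,0],"yaw":-0.24}
    - {"hand":-1,"delta_pos":[15,73,0],"yaw":-0.29}
    - {"hand":-1,"delta_pos":[16,81,0],"yaw":-0.29}
    - {"hand":-1,"delta_pos":[16,81,0],"yaw":-0.29}
    - {"hand":-1,"delta_pos":[16,81,0],"yaw":-0.29}

```text
clock: 25.78
position: [436.8, -262.1, 93.2]
ee_rot: [0.999, 0.054, -0.001, -0.0]
contact_force: [-0.9, -0.4, 0.4]
gripper_width: 14.4
grasp_force: 58.8
```

```bash
python3 - <<'E'
from plan import *
plan([("box",438.5,-262,84,.11)])
im=imaging.get_image("scene")
cv2.imwrite("pics/g8.png",cv2.resize(im["pixels"][180:330,240:400,::-1],None,fx=4,fy=4))
E
```

```text
now [ 436.8 -262.1   93.2] 0.108 j6 1.9 t 25.7833 w 14.4
box      d=[1.7, 0.0, 9.2] yaw=-0.002
```

View pics/g8.png

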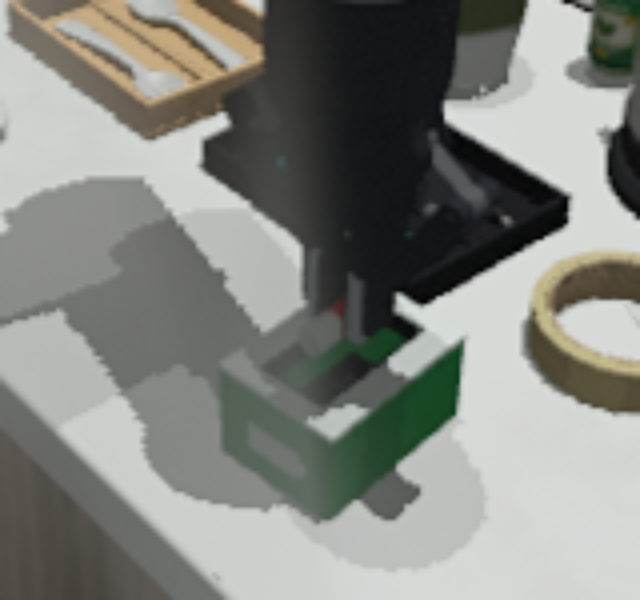

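The battery is held level over the opening. I'll lower it and release.

Emit:
apply_moves:
  rows:
    - {"hand":-1,"delta_pos":[1,0,5],"yaw":0}
    - {"hand":-1,"delta_pos":[1,0,10],"yaw":0}
    - {"hand":-1,"delta_pos":[1,0,11],"yaw":0}
    - {"hand":-1,"delta_pos":[1,0,11],"yaw":0}
    - {"hand":0,"delta_pos":[1,0,11],"yaw":0}
    - {"hand":0,"delta_pos":[1,0,11],"yaw":0}
    - {"hand":0,"delta_pos":[1,0,11],"yaw":0}
    - {"hand":0,"delta_pos":[1,0,11],"yaw":0}
    - {"hand":0,"delta_pos":[1,0,11],"yaw":0}

```text
clock: 26.58
position: [438.6, -262.2, 83.2]
ee_rot: [0.998, 0.055, 0.0, 0.0]
contact_force: [0.2, 0.5, 0.5]
gripper_width: 42.6
grasp_force: 0.0
```

Emit:
apply_moves:
  rows:
    - {"hand":0,"delta_pos":[0,0,-40],"yaw":0}
    - {"hand":0,"delta_pos":[0,0,-80],"yaw":0}
    - {"hand":0,"delta_pos":[0,0,-120],"yaw":0}
    - {"hand":0,"delta_pos":[0,-40,-120],"yaw":0}
    - {"hand":0,"delta_pos":[0,-80,-120],"yaw":0}
    - {"hand":0,"delta_pos":[0,-120,-120],"yaw":0}
    - {"hand":0,"delta_pos":[0,-160,-120],"yaw":0}
    - {"hand":0,"delta_pos":[0,-200,-120],"yaw":0}
    - {"hand":0,"delta_pos":[0,-240,-120],"yaw":0}
    - {"hand":0,"delta_pos":[0,-280,-120],"yaw":0}
    - {"hand":0,"delta_pos":[0,-280,-120],"yaw":0}
    - {"hand":0,"delta_pos":[0,-280,-120],"yaw":0}

```text
clock: 27.58
position: [407.6, 18.2, 203.4]
ee_rot: [0.998, 0.058, 0.0, -0.0]
contact_force: [0.1, -0.3, 0.4]
gripper_width: 42.7
grasp_force: 0.0
```

```bash
python3 - <<'E'
from plan import *
plan([])
im=imaging.get_image("top");im2=imaging.get_image("scene")
a=cv2.resize(im["pixels"][175:315,190:450,::-1],None,fx=3,fy=3);b=cv2.resize(im2["pixels"][235:315,280:360,::-1],None,fx=2,fy=2)
a=np.vstack([a,np.zeros((160,a.shape[1],3),np.uint8)]);a[420:,:160]=b
cv2.imwrite("pics/g9.png",a)
for n,i in(("top",im),("scene",im2)):
  for q in("teaspoon_a","pen","marker_pen","cutlery_tray","pen_tray","battery"):
    print(n,q,[(round(r["score"],2),onz(i,r["location"],8).round(0).tolist()) for r in nets.pinpoint(n,q)[:3]])
E
```

```text
now [407.6  18.2 203.4] 0.115 j6 1.24 t 27.5833 w 42.7
top teaspoon_a [(0.67, [554.0, 73.0, 8.0]), (0.66, [602.0, 78.0, 8.0])]
top pen [(0.64, [621.0, -136.0, 8.0])]
top marker_pen [(0.53, [556.0, -132.0, 8.0])]
top cutlery_tray [(0.63, [574.0, 77.0, 8.0])]
top pen_tray [(0.59, [575.0, -134.0, 8.0])]
top battery [(0.57, [432.0, -263.0, 8.0])]
scene teaspoon_a [(0.71, [595.0, 48.0, 8.0]), (0.44, [553.0, 67.0, 8.0])]
scene pen [(0.43, [610.0, -134.0, 8.0])]
scene marker_pen [(0.46, [550.0, -142.0, 8.0])]
scene cutlery_tray [(0.92, [589.0, 72.0, 8.0])]
scene pen_tray [(0.59, [577.0, -150.0, 8.0])]
scene battery [(0.62, [577.0, -146.0, 8.0])]
```

View pics/g9.png

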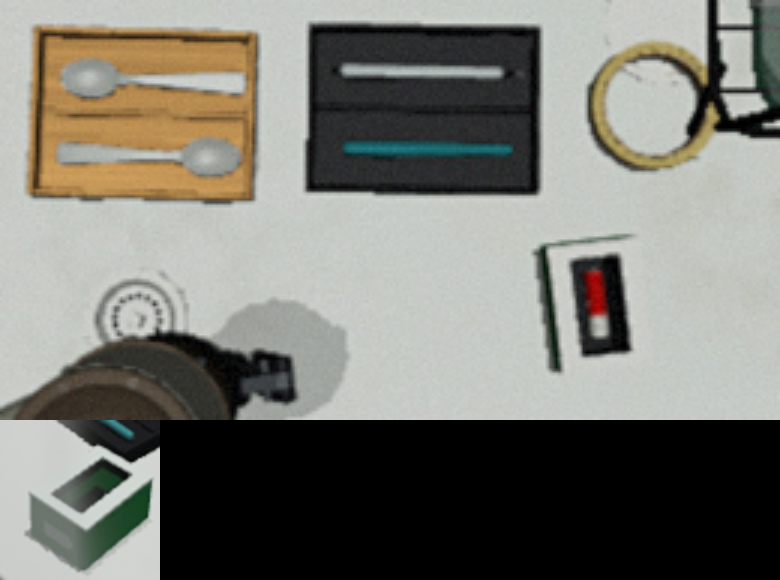

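Everything is in place and the battery is inside the box. I'll do one numeric check of the spoons, then hand in.

```bash
python3 - <<'E'
from h import *
T=imaging.get_image("top")
g=lambda x,y,z:onz(T,(175+y/3-.33,190+x/3-.33),z)
A=(g(57,153,9)+g(241,157,14))/2;B=(g(60,77,14)+g(245,83,9))/2
P=(g(333,70,10)+g(520,73,10))/2;M=(g(343,148,11)+g(513,150,11))/2
c=[g(34,27,26),g(257,33,26),g(253,202,26),g(29,195,26)];c2=[g(309,24,20),g(540,27,20),g(538,194,20),g(307,190,20)]
print("cut",A-np.mean(c,0),B-np.mean(c,0),"pen",P-np.mean(c2,0),M-np.mean(c2,0))
ok=all(abs(v)<9 for v in((A-np.mean(c,0))[1],(B-np.mean(c,0))[1])); print(ok)
if ok: print(workorder.job_done())
E
```

```text
cut [-29.98759133  -2.12688255 -14.5       ] [ 26.37396004  -4.99108571 -14.5       ] pen [ 28.52875967  -3.00991379 -10.        ] [-29.99428548  -3.41157602  -9.        ]
True
the job is handed in; nothing more can be done
None
```

The job is handed in at about 28 s of the 115 s allowed: both spoons lie bowl up in the wooden tray, the pen and marker lie in the black tray (one piece per bay, each within 5 mm of centre by my last top-view measurement), the battery is inside its box, and I did not touch the strainer or the jar; the hand-in returned no verdict.

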